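# Draw the unpinned dog-bone key from the panel

### The arm

A 7-joint arm with a two-finger parallel gripper is mounted at the origin on the work surface. World frame = base frame: x ahead of the robot, y to its left, z up, the work surface at z = 0. Lengths are in m, angles in rad, forces in N, time in s.
With the tool pointing down it reaches from about 0.425 to 0.875 m from the base axis. Payload 8.4 kg.
Tool frame: the origin (TCP) lies midway between the tips of the shut fingers; the grasp point (between the pads) lies 19 mm behind it (manip.tcp_to_grasp is the distance from the TCP to the grasp point, in m); z points along the fingers, y is the line along which they close (so a half turn about z gives the same grasp; the last joint's range is limited). The gripper opens to 85 mm and grips with 20 to 120 N. Pads are 22 mm wide; open, the fingers measure 114 mm over their backs; the gripper's body (76 mm by 85 mm) begins 54 mm behind the grasp point. The pads swing forward as they close: fully open they stand 13 mm farther back than shut.
Start: joints at [1.097, 0.333, 0.04, 1.465, -0.013, 1.343, -0.059], TCP at [0.238, -0.605, 0.231] pointing down, gripper open.
Joint ranges: [-2.58, 2.58], [-0.38, 2.09], [-1.3, 1.39], [0.25, 2.4], [-1.5, 4.64], [0.08, 2.09], [-2.65, 2.65]. Speed limits (rad/s): [2.22, 2.22, 2.79, 2.79, 3.14, 3.14, 3.14].

### API

Orientations are given as a 3x3 rotation matrix whose columns are the frame's x, y, z axes.
In Python, from bench import manip gives the robot as it stands. The module is installed in compiled form; this text tells all that it offers.
- The arm moves only by the shell command python3 -m crank 'ROWS' [FORCE]. ROWS is a JSON object of lists of equal length, an entry for each row: "grip": the opening, from 0 (shut) to 1 (fully open); "xyz": the shift along the tool's x, y, z in cm, a list of three; "twist": the turn about the tool's z in rad. In form: {"grip": [grip, ...], "xyz": [[tx, ty, tz], ...], "twist": [twist, ...]}. A call has 1 to 12 rows; each row shifts and turns the commanded pose from where the row before left it, along the tool's axes as they then stand; what a row does not reach is not made up. A row lasts 1/8 s, in which the tool goes at most 62.5 mm and 10.7 degrees, less where a joint would pass 70% of its speed; a pose out of reach is approached as far as the arm can. A call is refused whole if a number of a shift passes 6.25 or a number of a turn 0.188, either way. A call with a gripper value outside its range is refused whole. The fingers move at their own pace and stop on an object; FORCE is the grip in N (left out, the last holds). Time passes only in rows, so rows that do not move let the fingers close. It gives the time, the measured TCP pose, the force, the opening and the grip force at its end, in the units of the state.
- manip.observe(): the state, without advancing time (a new reading comes with each control period).
- manip.camera(name): name is "side" or "top" or "wrist"; returns a dict with "image" (480x640x3 uint8, red, green, blue), "fx", "fy", "cx", "cy" (pixels), "distortion" ([k1, k2, p1, p2, k3] as OpenCV has them; the pictures are not rectified), "rvec" (rotation vector, rad) and "tvec" (3), from world to camera coordinates, as OpenCV has them; the wrist camera has in their place "T_tool_cam" (4x4, takes a point from camera to tool coordinates, whose origin is the TCP and whose axes are the flange's). Camera axes: x right, y down, z forward; pixel columns grow to the right and rows downward; lengths in m; the calibration is good to about 2 mm. A picture is of the moment at which its call begins: read the wrist's pose just before it. There is no depth.
- manip.job_done(): hands the job in; it is judged then, once.
The state is a dict: "clock": time; "joint_positions": joint angles; "qvel": joint speeds; "joint_torque": joint torques, N m; "eef_pos": TCP position; "eef_rot": TCP orientation; "contact_force": force on the tool from outside, world axes, zero at the start; "ft_torque": the same for the moment, N m; "gripper_width": finger opening in m; "gripper_force": force on a finger pad.
Only numpy, scipy, OpenCV 4.12 (cv2) and the standard library are available. Lean on these libraries where they do the work, as an engineer would, in place of code of your own. Each camera call takes 0.05 s, during which the arm holds its last target. There are 200 camera calls.

### The job

Two of the three dark dog-bone keys bridging the panel's seam are pinned in place and one is only dry-fitted: find the loose one by feel, trying them one at a time. Draw it straight up until it is clear of the panel, then set it down, without dropping it, upright in the cork-lined bay of the blue tray, leaving the other two keys seated and everything else on the bench where it is.

Things in the scene. Friction and masses are not known exactly. Their poses are not given: they have to be found in the camera images.
- key_a_mid (a point): Dark wooden dog-bone key a (at the panel's -y end), its centre, 26 mm above its underside. 80 mm long (own x, across the seam), 52 mm tall (own z, up), about 0.1 kg. Its middle 36 mm is a straight waist 26 mm wide (own y); beyond, both ends flare to 44 mm, so it leaves its pocket only straight up. It starts standing on the bench, its top 20 mm proud of the panel.
- pocket_a (a point): Centre of key a's through-pocket, at bench height (z = 0), axes as the panel. One pocket of the three holds its key freely: it rises with little more than its own weight. In the other two a hidden cross pin stops the key dead after 1.5 mm of lift; rubbing adds a few N, so pull to about 15 N and see if it keeps rising.
- key_b_mid (a point): Dark wooden dog-bone key b (in the middle of the row), its centre, 26 mm above its underside. 80 mm long (own x, across the seam), 52 mm tall (own z, up), about 0.1 kg. Its middle 36 mm is a straight waist 26 mm wide (own y); beyond, both ends flare to 44 mm, so it leaves its pocket only straight up. It starts standing on the bench, its top 20 mm proud of the panel.
- pocket_b (a point): Centre of key b's through-pocket, at bench height (z = 0), axes as the panel. One pocket of the three holds its key freely: it rises with little more than its own weight. In the other two a hidden cross pin stops the key dead after 1.5 mm of lift; rubbing adds a few N, so pull to about 15 N and see if it keeps rising.
- key_c_mid (a point): Dark wooden dog-bone key c (at the panel's +y end), its centre, 26 mm above its underside. 80 mm long (own x, across the seam), 52 mm tall (own z, up), about 0.1 kg. Its middle 36 mm is a straight waist 26 mm wide (own y); beyond, both ends flare to 44 mm, so it leaves its pocket only straight up. It starts standing on the bench, its top 20 mm proud of the panel.
- pocket_c (a point): Centre of key c's through-pocket, at bench height (z = 0), axes as the panel. One pocket of the three holds its key freely: it rises with little more than its own weight. In the other two a hidden cross pin stops the key dead after 1.5 mm of lift; rubbing adds a few N, so pull to about 15 N and see if it keeps rising.
- panel: Pale wooden panel, fixed, origin under its centre on the bench: 150 (own x) by 380 (own y) mm, 32 mm thick. The seam runs along own y; three keys bridge it in pockets at own y -100, 0 and +100 mm, 1.25 mm clearance all round. Low orange hold-downs at both ends stand 22 mm above the panel, 178 mm from its centre.
- tray: Blue tray, fixed, origin under its centre: 140 (own x) by 220 (own y) by 30 mm high, walls and floor 6 mm, a divider across the middle makes two bays (centres at own y -53 and +53 mm). One bay is lined with cork, the other holds a finished spare key.
- pad_top (a point): Centre of the upper face of the cork pad in one of the tray's two bays, 9 mm above the bench; the pad is 112 by 86 mm, 3 mm thick; axes as the tray. The bay's walls rise 21 mm above the cork. A key standing on the cork has its centre 26 mm above this point.
- spare_mid (a point): Finished, shorter (36 mm) brown dog-bone key standing in the other bay, centre point; leave it alone.
- mallet: Hammer lying on the bench beyond the panel; bystander.
- jar: Amber jar with red cap, 64 mm wide, 85 mm tall, origin under its centre; bystander.
- mug: Blue mug, 80 mm wide, 90 mm tall, origin under its centre; bystander.
- tape: Yellow tape measure, 70 by 36 by 66 mm, origin under its centre; bystander.
- offcut: Pale wood offcut, 150 by 60 by 32 mm, origin under its centre; bystander.
- driver: Screwdriver with red handle lying on the bench; bystander.
Not all that is in view belongs to the job. Leave any green or purple look-alike of the part that bears key_c_mid alone. What is shaped like the part that bears key_b_mid but green is not meant.

How it is judged:
By the outcome, as a careful person would: the job done as asked, in the order asked, and still so for the second after the job is handed in, with the robot touching nothing.
It also fails if it takes over 58 s, if anything falls off the work surface, if the arm or the gripper's body presses on something with over 40 N, if the wrist force passes 120 N, or if a joint passes its speed limit or range.

## Working session

There is one attempt and no reset: what is moved stays moved. The work goes in short steps, Python scripts to look and compute and a shell command to move; the robot and the scene stay as the last step left them, time stands still between calls to the robot, and variables do not carry over. Pictures are saved under pics/ and viewed, at most 10 in all, crops included, and the job is handed in when it is done.

```bash
mkdir -p pics; cat > h.py <<'E'
import numpy as np, cv2
from bench import manip
def save(c,f): cv2.imwrite('pics/'+f,c['image'][:,:,::-1])
def K(c): return np.array([[c['fx'],0,c['cx']],[0,c['fy'],c['cy']],[0,0,1.]]),np.array(c['distortion'])
def rc(c,T=None):
    if T is None:
        R=cv2.Rodrigues(np.array(c['rvec'],float))[0];t=np.array(c['tvec'],float).ravel();return R,t
    W=T@np.array(c['T_tool_cam']);R=W[:3,:3].T;return R,-R@W[:3,3]
def px2w(c,uv,z,T=None):
    k,d=K(c);R,t=rc(c,T)
    n=cv2.undistortPoints(np.array(uv,float).reshape(-1,1,2),k,d).reshape(-1,2)
    r=np.c_[n,np.ones(len(n))]@R; o=-R.T@t
    return o+r*((z-o[2])/r[:,2])[:,None]
def w2px(c,P,T=None):
    k,d=K(c);R,t=rc(c,T)
    return cv2.projectPoints(np.array(P,float).reshape(-1,1,3),cv2.Rodrigues(R)[0],t,k,d)[0].reshape(-1,2)
def tool():
    s=manip.observe();T=np.eye(4);T[:3,:3]=s['eef_rot'];T[:3,3]=s['eef_pos'];return T
E
python3 - <<'E'
from h import *
s=manip.observe();print(s)
c=manip.camera('top');save(c,'top.png');save(manip.camera('side'),'side.png')
import pickle;pickle.dump(c,open('top.pkl','wb'))
print({k:v for k,v in c.items() if k!='image'})
E
```

```text
{'clock': 0.0, 'joint_positions': array([ 1.09677868,  0.33393052,  0.03983549,  1.46627468, -0.01340064,
        1.34329026, -0.05852828]), 'qvel': array([ 7.46591943e-06, -2.12625359e-03, -1.77610741e-03, -1.03755874e-03,
        3.40375289e-04, -2.21786620e-04, -1.00163283e-03]), 'joint_torque': array([-8.04962892e-04, -6.58575511e+01,  1.36466056e+00, -4.05565846e+01,
        1.65304838e-02,  1.28148167e-02, -1.67803699e-05]), 'eef_pos': array([ 0.23779552, -0.60445098,  0.23040638]), 'eef_rot': array([[ 9.30577837e-01,  3.66093447e-01, -6.90221835e-04],
       [ 3.66094085e-01, -9.30576658e-01,  1.48465767e-03],
       [-9.87808840e-05, -1.63427566e-03, -9.99998660e-01]]), 'contact_force': array([ 0.03331924,  0.57191114, -0.24360451]), 'ft_torque': array([ 0.01812481, -0.01864039, -0.06435655]), 'gripper_force': 0.0, 'gripper_width': 0.08534924841858575}
{'fx': 519.1687513607268, 'fy': 519.1687513607268, 'cx': 330.15297281050533, 'cy': 242.26452394034675, 'distortion': array([-0.07573785,  0.        ,  0.        ,  0.        ,  0.        ]), 'rvec': array([ 2.18600054, -2.12380251,  0.15470535]), 'tvec': array([0.03512571, 0.51616119, 1.25029412])}
```

View pics/top.png

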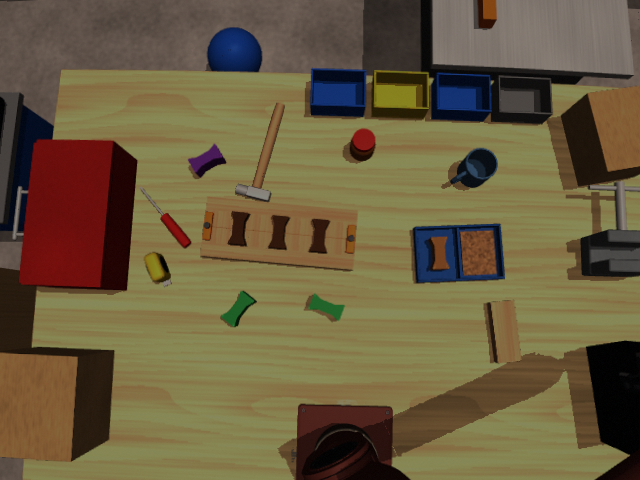

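View pics/side.png

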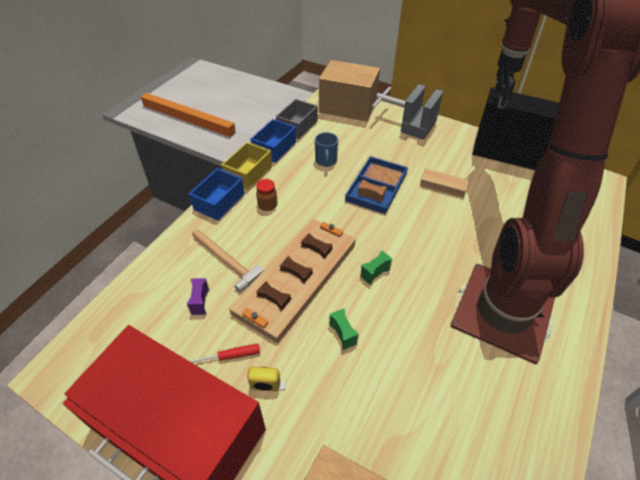

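The top view looks down with +x up and +y to the left. The panel is at about (279,233), with dark keys at (238,229)=c, (279,232)=b and (319,236)=a. The look-alikes are green at (238,309) and (325,307), purple at (207,160) and the brown spare at (439,253). Only the three dark ones in the panel are meant. The cork bay is at (478,253). I'll confirm in an enlarged crop.

```bash
python3 - <<'E'
from h import *
import pickle;c=pickle.load(open('top.pkl','rb'))
im=c['image'][:,:,::-1]
a=cv2.resize(im[190:280,195:365],None,fx=4.7,fy=4.7,interpolation=cv2.INTER_CUBIC)[:, :800]
b=cv2.resize(im[215:290,405:515],None,fx=2.3,fy=2.3,interpolation=cv2.INTER_CUBIC)
o=np.zeros((600,800,3),np.uint8);o[:a.shape[0],:a.shape[1]]=a;o[425:425+b.shape[0],:b.shape[1]]=b
cv2.imwrite('pics/crop.png',o)
E
```

```text
(no output)
```

View pics/crop.png

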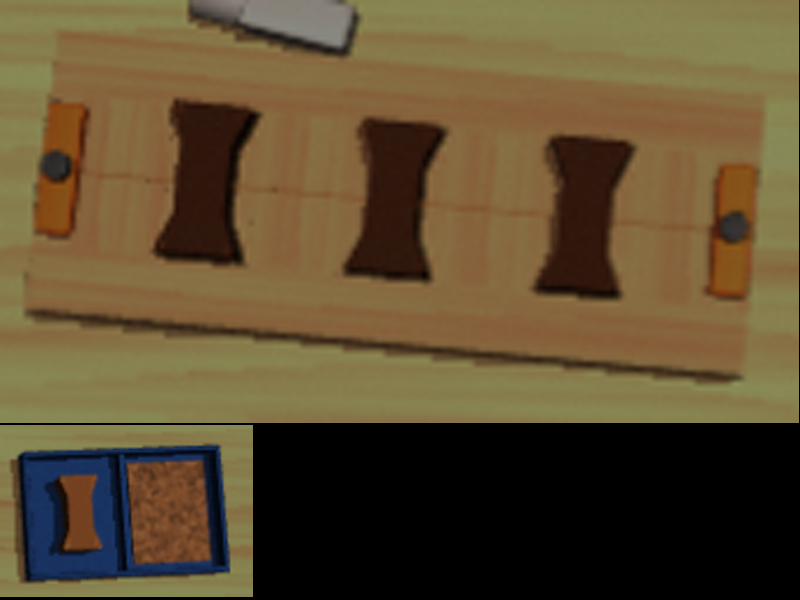

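The crop confirms three dark keys in the panel: c at (207,182), b at (395,198) and a at (584,216). The cork is the right-hand bay, and the spare stands in the left one. I'll measure from the panel and tray corners.

```bash
python3 - <<'E'
from h import *
import pickle;c=pickle.load(open('top.pkl','rb'))
def f(p,o,s): return (np.array(p,float)+.5)/s-.5+o
def fit(P,L):
    # rigid 2D
    m=P.mean(0);q=L.mean(0);U,_,V=np.linalg.svd((L-q).T@(P-m));R=(U@np.diag([1,np.linalg.det(U@V)])@V).T
    t=m-R@q;print('ctr',t,'yaw',np.degrees(np.arctan2(R[1,0],R[0,0])),'res mm',np.round(1e3*(P-(L@R.T+t)),1).tolist());return R,t
pan=px2w(c,f([(57,32),(765,95),(742,378),(25,313)],[195,190],4.7),.032)[:,:2]
R,t=fit(pan,np.array([[.075,.19],[.075,-.19],[-.075,-.19],[-.075,.19]]))
for n,y in zip('abc',(-.1,0,.1)): print(n,R@[0,y]+t)
k=px2w(c,f([(207,182),(395,198),(584,216)],[195,190],4.7),.052);print('keys cba',k)
tr=px2w(c,f(np.array([(20,453),(219,446),(230,570),(27,579)])-[0,425],[405,215],2.3),.03)[:,:2]
R2,t2=fit(tr,np.array([[.07,.11],[.07,-.11],[-.07,-.11],[-.07,.11]]))
print('pad',R2@[0,-.053]+t2)
ck=px2w(c,f(np.array([(127,462),(205,460),(212,560),(134,564)])-[0,425],[405,215],2.3),.009);print('cork',ck.mean(0))
s=manip.observe();print(np.degrees(np.arctan2(s['eef_rot'][1,0],s['eef_rot'][0,0])))
E
```

```text
ctr [0.53517076 0.17812373] yaw -3.4457324017818936 res mm [[1.1, 0.5], [0.7, 0.2], [-1.0, 0.1], [-0.8, -0.8]]
a [0.52916044 0.07830451]
b [0.53517076 0.17812373]
c [0.54118107 0.27794295]
keys cba [[0.5404247  0.27538028 0.052     ]
 [0.53486207 0.17687137 0.052     ]
 [0.52829803 0.07818144 0.052     ]]
ctr [ 0.49965778 -0.27199442] yaw 3.89636855668567 res mm [[-1.5, 0.2], [-1.8, -0.4], [1.9, -1.0], [1.4, 1.2]]
pad [ 0.50325924 -0.32487191]
cork [ 0.50408325 -0.32774507  0.009     ]
21.474837738752736
```

```bash
python3 -m crank '{"grip":[1,1,1,1,1,1,1,1,1,1,1,1],"xyz":[[0,0,0],[0,0,0],[0,0,0],[1.8,-5,0],[1.8,-5,0],[1.8,-5,0],[1.8,-5,0],[1.8,-5,0],[1.8,-5,0],[1.8,-5,0],[1.8,-5,0],[1.8,-5,0]],"twist":[0.145,0.145,0.145,0,0,0,0,0,0,0,0,0]}' 40
python3 -m crank '{"grip":[1,1,1,1,1,1,1],"xyz":[[1.8,-5,0],[1.8,-5,0],[1.8,-5,0],[1.8,-5,0],[1.8,-5,0],[0,0,0],[0,0,0]],"twist":[0,0,0,0,0,0,0]}'
python3 - <<'E'
from h import *
T=tool();c=manip.camera('wrist');save(c,'w1.png');print(T)
import pickle;pickle.dump((c,T),open('w1.pkl','wb'))
E
```

```text
clock: 1.6
eef_pos: [0.427, -0.1638, 0.2312]
eef_rot: [[0.998, -0.06, -0.0], [-0.06, -0.998, -0.0], [-0.0, 0.0, -1.0]]
contact_force: [0.8, 0.3, 0.3]
gripper_width: 0.0853
gripper_force: 0.0
clock: 2.48
eef_pos: [0.5313, 0.0784, 0.2308]
eef_rot: [[0.998, -0.06, -0.001], [-0.06, -0.998, -0.0], [-0.001, 0.0, -1.0]]
contact_force: [0.3, -1.6, 0.1]
gripper_width: 0.0853
gripper_force: 0.0
[[ 9.98201209e-01 -5.99422549e-02 -1.12801902e-03  5.31325340e-01]
 [-5.99425872e-02 -9.98201792e-01 -2.63142365e-04  7.83700067e-02]
 [-1.11021726e-03  3.30285406e-04 -9.99999329e-01  2.30828002e-01]
 [ 0.00000000e+00  0.00000000e+00  0.00000000e+00  1.00000000e+00]]
```

View pics/w1.png

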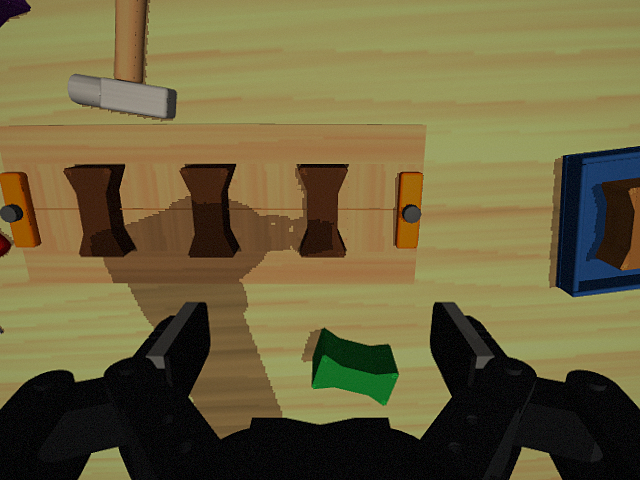

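The wrist view shows the three keys, with a at about (323,208), the hold-downs, and the hammer clear of them. I'll check the estimate by overlaying the predicted tops.

```bash
python3 - <<'E'
from h import *
import pickle;c,T=pickle.load(open('w1.pkl','rb'))
psi=np.radians(-3.45);R=np.array([[np.cos(psi),-np.sin(psi)],[np.sin(psi),np.cos(psi)]]);t=np.array([.5352,.1781])
im=c['image'][:,:,::-1].copy()
im=im[110:300,0:440];im=cv2.resize(im,None,fx=1.8,fy=1.8,interpolation=cv2.INTER_CUBIC)
L=np.array([[.04,.022],[.018,.013],[-.018,.013],[-.04,.022],[-.04,-.022],[-.018,-.013],[.018,-.013],[.04,-.022]])
def dr(P,z):
    w=(P@R.T+t);q=w2px(c,np.c_[w,np.full(len(w),z)],T)
    cv2.polylines(im,[np.int32(((q-[0,110])+.5)*1.8)],True,(0,255,255),1)
for y in (-.1,0,.1): dr(L+[0,y],.052)
dr(np.array([[.075,.19],[.075,-.19],[-.075,-.19],[-.075,.19]]),.032)
cv2.imwrite('pics/w1o.png',im)
E
```

```text
(no output)
```

View pics/w1o.png

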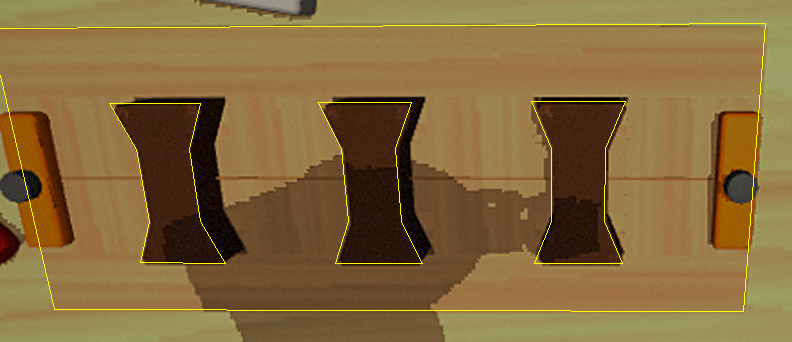

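The overlay matches to about 1 mm. Next I descend on key a.

```bash
python3 -m crank '{"grip":[1,1,1,1,1,1,1],"xyz":[[-0.2,0,5],[0,0,5],[0,0,5],[0,0,3],[0,0,1.0],[0,0,0.5],[0,0,0]],"twist":[0,0,0,0,0,0,0]}' 40
python3 -m crank '{"grip":[0,0,0,0,0,0],"xyz":[[0,0,0],[0,0,0],[0,0,0],[0,0,0],[0,0,0],[0,0,0]],"twist":[0,0,0,0,0,0]}' 40
```

```text
clock: 3.4
eef_pos: [0.5303, 0.0786, 0.0373]
eef_rot: [[0.998, -0.061, 0.001], [-0.061, -0.998, -0.0], [0.001, -0.0, -1.0]]
contact_force: [-0.6, -0.3, 0.7]
gripper_width: 0.0852
gripper_force: 0.0
clock: 4.15
eef_pos: [0.5298, 0.078, 0.0366]
eef_rot: [[0.998, -0.061, 0.0], [-0.061, -0.998, -0.001], [0.0, 0.001, -1.0]]
contact_force: [-1.0, -4.5, 5.9]
gripper_width: 0.0253
gripper_force: 44.0
```

```bash
python3 -m crank '{"grip":[0,0,0],"xyz":[[0,0,-0.1],[0,0,-0.1],[0,0,0]],"twist":[0,0,0]}'
python3 -m crank '{"grip":[0,0,0],"xyz":[[0,0,-0.1],[0,0,-0.1],[0,0,0]],"twist":[0,0,0]}'
```

```text
clock: 4.53
eef_pos: [0.5293, 0.0781, 0.0376]
eef_rot: [[0.998, -0.061, -0.001], [-0.061, -0.998, -0.001], [-0.001, 0.001, -1.0]]
contact_force: [1.2, -5.0, -6.0]
gripper_width: 0.0249
gripper_force: 42.6
clock: 4.9
eef_pos: [0.5291, 0.0779, 0.038]
eef_rot: [[0.998, -0.061, -0.001], [-0.061, -0.998, 0.0], [-0.001, -0.0, -1.0]]
contact_force: [11.0, -4.6, -27.2]
gripper_width: 0.0244
gripper_force: 42.3
```

Key a stops dead at about 1.4 mm with 27 N, so it is pinned. I'll reseat it, release and move to b.

```bash
python3 -m crank '{"grip":[0,0,0,1,1,1,1,1],"xyz":[[0,0,0.2],[0,0,0.2],[0,0,0],[0,0,0],[0,0,0],[0,0,0],[0,0,0],[0,0,0]],"twist":[0,0,0,0,0,0,0,0]}'
python3 -m crank '{"grip":[1,1,1,1,1,1,1,1],"xyz":[[0,0,-4],[0,0,-1],[0,-5,0],[0,-5,0],[0,0,1],[0,0,3],[0,0,1],[0,0,0]],"twist":[0,0,0,0,0,0,0,0]}'
python3 -c "
from h import *
print(manip.observe()['eef_pos'])"
```

```text
clock: 5.9
eef_pos: [0.5296, 0.0789, 0.0363]
eef_rot: [[0.998, -0.06, -0.0], [-0.06, -0.998, 0.0], [-0.0, -0.0, -1.0]]
contact_force: [-1.0, 0.8, -0.9]
gripper_width: 0.0851
gripper_force: 0.0
clock: 6.9
eef_pos: [0.5352, 0.1779, 0.0357]
eef_rot: [[0.998, -0.061, -0.002], [-0.061, -0.998, -0.0], [-0.002, 0.001, -1.0]]
contact_force: [0.6, 0.5, -0.1]
gripper_width: 0.0856
gripper_force: 0.0
[0.53515317 0.17790767 0.0356735 ]
```

```bash
python3 -m crank '{"grip":[0,0,0,0,0,0],"xyz":[[0,0,0],[0,0,0],[0,0,0],[0,0,0],[0,0,0],[0,0,0]],"twist":[0,0,0,0,0,0]}' 40
python3 -m crank '{"grip":[0,0,0],"xyz":[[0,0,-0.1],[0,0,-0.1],[0,0,0]],"twist":[0,0,0]}'
python3 -m crank '{"grip":[0,0],"xyz":[[0,0,-0.1],[0,0,0]],"twist":[0,0]}'
```

```text
clock: 7.65
eef_pos: [0.536, 0.1777, 0.0369]
eef_rot: [[0.998, -0.061, 0.0], [-0.061, -0.998, -0.001], [0.0, 0.001, -1.0]]
contact_force: [-1.6, -3.7, 5.0]
gripper_width: 0.025
gripper_force: 42.6
clock: 8.02
eef_pos: [0.5356, 0.1777, 0.038]
eef_rot: [[0.998, -0.061, -0.001], [-0.061, -0.998, -0.001], [-0.0, 0.001, -1.0]]
contact_force: [2.5, -6.7, -4.3]
gripper_width: 0.0248
gripper_force: 41.6
clock: 8.28
eef_pos: [0.5355, 0.1777, 0.0381]
eef_rot: [[0.998, -0.061, -0.001], [-0.061, -0.998, -0.001], [-0.001, 0.001, -1.0]]
contact_force: [5.5, -3.9, -14.4]
gripper_width: 0.0249
gripper_force: 41.3
```

```bash
python3 -m crank '{"grip":[0,0],"xyz":[[0,0,-0.1],[0,0,0]],"twist":[0,0]}'
```

```text
clock: 8.52
eef_pos: [0.5354, 0.1775, 0.0382]
eef_rot: [[0.998, -0.061, -0.001], [-0.061, -0.998, -0.0], [-0.001, 0.0, -1.0]]
contact_force: [8.5, -3.0, -23.4]
gripper_width: 0.0249
gripper_force: 41.7
```

Key b is pinned too: it stopped dead with 23 N. I'll reseat it and go to c.

```bash
python3 -m crank '{"grip":[0,0,0,1,1,1,1,1],"xyz":[[0,0,0.2],[0,0,0.2],[0,0,0],[0,0,0],[0,0,0],[0,0,0],[0,0,0],[0,0,0]],"twist":[0,0,0,0,0,0,0,0]}'
python3 -m crank '{"grip":[1,1,1,1,1,1,1,1],"xyz":[[0,0,-4],[0,0,-1],[0,-5,0],[0,-5,0],[0,0,1],[0,0,3],[0,0,1],[0,0,0]],"twist":[0,0,0,0,0,0,0,0]}'
python3 -m crank '{"grip":[0,0,0,0,0,0],"xyz":[[0,0,0],[0,0,0],[0,0,0],[0,0,0],[0,0,0],[0,0,0]],"twist":[0,0,0,0,0,0]}' 40
python3 -m crank '{"grip":[0,0,0],"xyz":[[0,0,-0.1],[0,0,-0.1],[0,0,0]],"twist":[0,0,0]}'
python3 -m crank '{"grip":[0,0],"xyz":[[0,0,-0.1],[0,0,0]],"twist":[0,0]}'
```

```text
clock: 9.52
eef_pos: [0.5356, 0.1788, 0.0363]
eef_rot: [[0.998, -0.06, -0.0], [-0.06, -0.998, 0.0], [-0.0, -0.0, -1.0]]
contact_force: [0.4, 0.2, 1.2]
gripper_width: 0.0855
gripper_force: 0.0
clock: 10.52
eef_pos: [0.5413, 0.2776, 0.0356]
eef_rot: [[0.998, -0.061, -0.002], [-0.061, -0.998, -0.001], [-0.002, 0.001, -1.0]]
contact_force: [-0.8, -0.2, -0.2]
gripper_width: 0.0855
gripper_force: 0.0
clock: 11.28
eef_pos: [0.542, 0.2775, 0.0369]
eef_rot: [[0.998, -0.061, 0.0], [-0.061, -0.998, -0.001], [0.0, 0.001, -1.0]]
contact_force: [-1.3, -3.2, 5.1]
gripper_width: 0.0246
gripper_force: 42.4
clock: 11.65
eef_pos: [0.5416, 0.2776, 0.0381]
eef_rot: [[0.998, -0.061, -0.001], [-0.061, -0.998, -0.001], [-0.0, 0.001, -1.0]]
contact_force: [0.3, -4.6, -3.1]
gripper_width: 0.0246
gripper_force: 41.7
clock: 11.9
eef_pos: [0.5416, 0.2776, 0.039]
eef_rot: [[0.998, -0.061, -0.001], [-0.061, -0.998, -0.001], [-0.001, 0.001, -1.0]]
contact_force: [0.1, -4.9, -3.7]
gripper_width: 0.0246
gripper_force: 41.5
```

Key c keeps rising at under 4 N, so it is the loose one. I'll draw it straight up.

```bash
python3 -m crank '{"grip":[0,0,0],"xyz":[[0,0,-0.3],[0,0,-0.4],[0,0,0]],"twist":[0,0,0]}'
python3 -m crank '{"grip":[0,0,0,0,0,0,0,0,0],"xyz":[[0,0,-0.7],[0,0,-0.8],[0,0,-0.8],[0,0,-0.8],[0,0,-1],[0,0,-2],[0,0,-3],[0,0,-2],[0,0,0]],"twist":[0,0,0,0,0,0,0,0,0]}'
python3 - <<'E'
from h import *
save(manip.camera('side'),'s2.png')
E
```

```text
clock: 12.28
eef_pos: [0.5417, 0.278, 0.0467]
eef_rot: [[0.998, -0.06, -0.0], [-0.06, -0.998, -0.001], [-0.0, 0.001, -1.0]]
contact_force: [-1.3, -5.5, -0.2]
gripper_width: 0.0245
gripper_force: 42.0
clock: 13.4
eef_pos: [0.5426, 0.2792, 0.1595]
eef_rot: [[0.998, -0.06, 0.003], [-0.06, -0.998, 0.002], [0.003, -0.002, -1.0]]
contact_force: [0.8, -0.3, -1.7]
gripper_width: 0.0247
gripper_force: 41.6
```

View pics/s2.png

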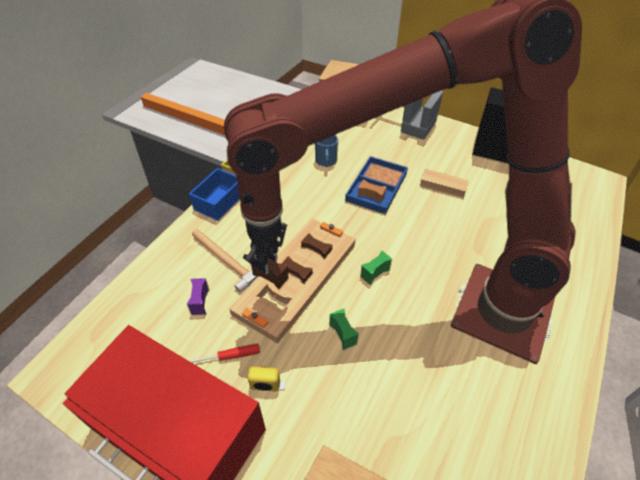

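Key c is held at about (265,272) and clear of its open pocket. Now the carry to the tray.

```bash
python3 -m crank '{"grip":[0,0,0,0,0,0,0,0,0,0,0,0],"xyz":[[0,2,0],[0,4,0],[0,5,0],[0,6,0],[0,6,0],[0,6,0],[0,6,0],[0,6,0],[0,6,0],[0,5,0],[0,4,0],[0,2,0]],"twist":[0,0,0,0,0,0,0,0,0,0,0,0]}'
python3 -m crank '{"grip":[0,0,0,0],"xyz":[[-0.3,2,0],[0,0,0],[0,0,0],[0,0,0]],"twist":[-0.064,-0.064,0,0]}'
python3 - <<'E'
from h import *
import pickle
T=tool();c=manip.camera('wrist');save(c,'w2.png');print(T[:3]);pickle.dump((c,T),open('w2.pkl','wb'))
im=c['image'][:,:,::-1].copy()
p=np.radians(3.9);R=np.array([[np.cos(p),-np.sin(p)],[np.sin(p),np.cos(p)]]);t=np.array([.4997,-.272])
for P,z in((np.array([[.07,.11],[.07,-.11],[-.07,-.11],[-.07,.11]]),.03),(np.array([[.056,-.01],[.056,-.096],[-.056,-.096],[-.056,-.01]]),.009)):
    w=P@R.T+t;q=w2px(c,np.c_[w,np.full(4,z)],T);cv2.polylines(im,[np.int32(q+.5)],True,(0,255,255),1)
cv2.imwrite('pics/w2o.png',im)
E
```

```text
clock: 14.95
eef_pos: [0.5045, -0.3035, 0.156]
eef_rot: [[0.998, -0.064, -0.002], [-0.064, -0.998, 0.0], [-0.002, -0.0, -1.0]]
contact_force: [0.5, 0.3, -1.1]
gripper_width: 0.0252
gripper_force: 41.6
clock: 15.45
eef_pos: [0.5025, -0.3195, 0.157]
eef_rot: [[0.998, 0.067, -0.0], [0.067, -0.998, 0.001], [-0.0, -0.001, -1.0]]
contact_force: [0.5, -0.2, -0.9]
gripper_width: 0.025
gripper_force: 41.6
[[ 9.97733313e-01  6.72909695e-02 -4.02064693e-04  5.02485341e-01]
 [ 6.72911889e-02 -9.97733222e-01  5.59859317e-04 -3.19502682e-01]
 [-3.63479825e-04 -5.85645702e-04 -9.99999762e-01  1.57025233e-01]]
```

View pics/w2o.png

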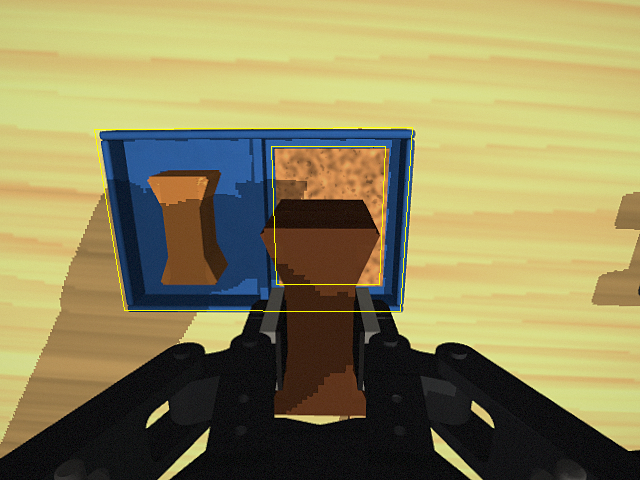

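The tray overlay matches, the key hangs upright over the cork bay at about (325,290), and the spare at (190,228) is clear. I'll shift 6 mm and lower.

```bash
python3 -m crank '{"grip":[0,0,0,0,0,0],"xyz":[[0.1,0.6,2],[0,0,3],[0,0,3],[0,0,1.5],[0,0,0.7],[0,0,0]],"twist":[0,0,0,0,0,0]}'
python3 -m crank '{"grip":[0,0,0,0],"xyz":[[0,0,0.3],[0,0,0.2],[0,0,0.1],[0,0,0]],"twist":[0,0,0,0]}'
```

```text
clock: 16.25
eef_pos: [0.5041, -0.3263, 0.0554]
eef_rot: [[0.998, 0.068, 0.0], [0.068, -0.998, 0.0], [0.0, -0.0, -1.0]]
contact_force: [0.9, 0.4, -0.5]
gripper_width: 0.0247
gripper_force: 41.5
clock: 16.75
eef_pos: [0.504, -0.3262, 0.0494]
eef_rot: [[0.998, 0.068, 0.0], [0.068, -0.998, -0.0], [0.0, 0.0, -1.0]]
contact_force: [0.6, -0.2, -0.5]
gripper_width: 0.025
gripper_force: 41.5
```

```bash
python3 -m crank '{"grip":[0,0,0],"xyz":[[0,0,0.1],[0,0,0.1],[0,0,0]],"twist":[0,0,0]}'
python3 -m crank '{"grip":[0,0],"xyz":[[0,0,0.1],[0,0,0]],"twist":[0,0]}'
python3 -m crank '{"grip":[0,0],"xyz":[[0,0,0.05],[0,0,0]],"twist":[0,0]}'
```

```text
clock: 17.12
eef_pos: [0.5038, -0.3262, 0.0472]
eef_rot: [[0.998, 0.068, -0.0], [0.068, -0.998, 0.0], [-0.0, -0.0, -1.0]]
contact_force: [0.0, -1.0, -1.9]
gripper_width: 0.025
gripper_force: 41.5
clock: 17.38
eef_pos: [0.5039, -0.3262, 0.0462]
eef_rot: [[0.998, 0.068, -0.0], [0.068, -0.998, 0.0], [-0.0, -0.0, -1.0]]
contact_force: [-0.2, 1.4, -1.1]
gripper_width: 0.0249
gripper_force: 41.5
clock: 17.62
eef_pos: [0.504, -0.3262, 0.0459]
eef_rot: [[0.998, 0.068, 0.0], [0.068, -0.998, -0.0], [0.0, 0.0, -1.0]]
contact_force: [-0.3, 0.4, 0.3]
gripper_width: 0.025
gripper_force: 41.7
```

```bash
python3 -m crank '{"grip":[0,0],"xyz":[[0,0,0.05],[0,0,0]],"twist":[0,0]}'
python3 -m crank '{"grip":[0,0],"xyz":[[0,0,0.05],[0,0,0]],"twist":[0,0]}'
```

```text
clock: 17.88
eef_pos: [0.5041, -0.3263, 0.0459]
eef_rot: [[0.998, 0.068, 0.0], [0.068, -0.998, -0.0], [0.0, 0.0, -1.0]]
contact_force: [-2.3, 1.1, 4.8]
gripper_width: 0.0248
gripper_force: 42.2
clock: 18.12
eef_pos: [0.504, -0.3263, 0.0458]
eef_rot: [[0.998, 0.068, 0.0], [0.068, -0.998, -0.0], [0.0, 0.0, -1.0]]
contact_force: [-3.5, 1.9, 9.1]
gripper_width: 0.0251
gripper_force: 42.8
```

The key is down on the cork, with 9 N of support. I'll release it, rise and check.

```bash
python3 -m crank '{"grip":[0.35,0.4,0.5,0.6,0.75,0.75],"xyz":[[0,0,-0.05],[0,0,0],[0,0,0],[0,0,0],[0,0,0],[0,0,0]],"twist":[0,0,0,0,0,0]}'
python3 -m crank '{"grip":[0.75,0.75,0.75,0.75,0.75,0.75,0.75],"xyz":[[0,0,-1],[0,0,-2],[0,0,-4],[0,0,-5],[-5,0,-2],[-2,0,0],[0,0,0]],"twist":[0,0,0,0,0,0,0]}'
python3 - <<'E'
from h import *
c=manip.camera('top');w=manip.camera('wrist')['image'][:,:,::-1];s=manip.camera('side')['image'][:,:,::-1]
im=c['image'][:,:,::-1]
o=np.zeros((600,800,3),np.uint8)
o[:300,:400]=cv2.resize(w,(400,300))
o[:300,400:]=cv2.resize(s[140:290,300:500],(400,300))
o[300:,:400]=cv2.resize(im[190:340,190:390],(400,300))
o[300:,400:]=cv2.resize(im[180:330,360:560],(400,300))
cv2.imwrite('pics/fin.png',o)
E
```

```text
clock: 18.88
eef_pos: [0.5039, -0.3262, 0.0453]
eef_rot: [[0.998, 0.068, -0.0], [0.068, -0.998, 0.0], [-0.0, -0.0, -1.0]]
contact_force: [0.6, -0.0, 0.2]
gripper_width: 0.0638
gripper_force: 0.0
clock: 19.75
eef_pos: [0.433, -0.3315, 0.1862]
eef_rot: [[0.998, 0.066, 0.0], [0.066, -0.998, -0.001], [0.0, 0.001, -1.0]]
contact_force: [0.6, 0.0, -0.2]
gripper_width: 0.0639
gripper_force: 0.0
```

View pics/fin.png

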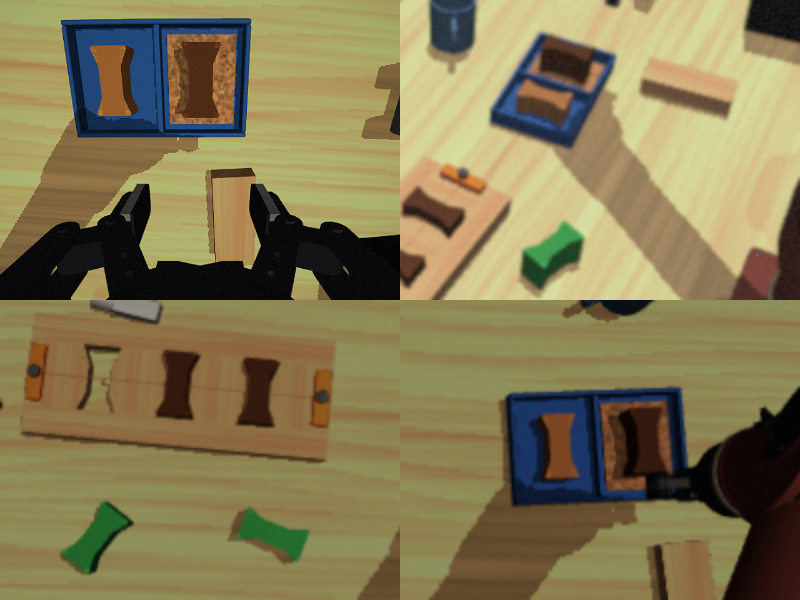

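The key stands upright, centred on the cork at (200,78). Pocket c is empty, a and b are seated, and nothing else has been disturbed.

```bash
python3 -c "
from bench import manip
print(manip.job_done())"
```

```text
the job is handed in; nothing more can be done
None
```

Key c was the loose one: I drew it straight up out of its pocket and set it upright on the cork, with a and b (both pinned) still seated, and the job is handed in at about 20 s on the robot's clock.

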